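Rack the end mills by height

TASK

Stand the four loose end mills in the four wells of the white rack, shank down, in order of height: the tallest in the well next to the carrying handle, then the next tallest, and so on down to the shortest in the well farthest from the handle. Set each one down gently, without dropping any or tipping any over.

Things in the scene. Friction and masses are not known exactly. Their poses are not given: they have to be found in the camera images.
- mill_115: the tallest of the four loose end mills: a steel cutter 28 mm in diameter and 115 mm tall, standing upright on the bench on its flat, bright shank, dark fluted half upwards. Origin: centre of its underside; z up along its axis. It may be gripped anywhere along its length (a plain 28 mm cylinder to the touch). About 0.55 kg.
- mill_100: second tallest of the four loose end mills: a steel cutter 24 mm in diameter and 100 mm tall, standing upright on the bench on its flat, bright shank, dark fluted half upwards. Origin: centre of its underside; z up along its axis. It may be gripped anywhere along its length (a plain 24 mm cylinder to the touch). About 0.36 kg.
- mill_85: third tallest of the four loose end mills: a steel cutter 20 mm in diameter and 85 mm tall, standing upright on the bench on its flat, bright shank, dark fluted half upwards. Origin: centre of its underside; z up along its axis. It may be gripped anywhere along its length (a plain 20 mm cylinder to the touch). About 0.21 kg.
- mill_70: the shortest of the four loose end mills: a steel cutter 16 mm in diameter and 70 mm tall, standing upright on the bench on its flat, bright shank, dark fluted half upwards. Origin: centre of its underside; z up along its axis. It may be gripped anywhere along its length (a plain 16 mm cylinder to the touch). About 0.12 kg.
- well_a: one of four identical fixed white blocks in a straight row (the rack; letters in no order), 70 mm across the row (own x), 64 along it (own y), 22 high. In the middle of its top is a round well, 44 mm wide, 10 deep, with a flat floor. Origin: centre of the block's underside, 6 mm above the bench, below the well's centre; well floor 12 mm above the origin, block top 22 mm above it.
- well_b: one of four identical fixed white blocks in a straight row (the rack; letters in no order), 70 mm across the row (own x), 64 along it (own y), 22 high. In the middle of its top is a round well, 44 mm wide, 10 deep, with a flat floor. Origin: centre of the block's underside, 6 mm above the bench, below the well's centre; well floor 12 mm above the origin, block top 22 mm above it.
- well_c: one of four identical fixed white blocks in a straight row (the rack; letters in no order), 70 mm across the row (own x), 64 along it (own y), 22 high. In the middle of its top is a round well, 44 mm wide, 10 deep, with a flat floor. Origin: centre of the block's underside, 6 mm above the bench, below the well's centre; well floor 12 mm above the origin, block top 22 mm above it.
- well_d: one of four identical fixed white blocks in a straight row (the rack; letters in no order), 70 mm across the row (own x), 64 along it (own y), 22 high. In the middle of its top is a round well, 44 mm wide, 10 deep, with a flat floor. Origin: centre of the block's underside, 6 mm above the bench, below the well's centre; well floor 12 mm above the origin, block top 22 mm above it.
- handle: fixed white end block, 70 x 28 x 22 mm, carrying the rack's dark steel carrying handle (a bow, top 57 mm above the block's underside). It is at either end of the row; the other end has a plain block. Origin: centre of its underside, 6 mm above the bench; x across the row, y along it, z up. The wells' centres lie 46, 110, 174 and 238 mm from it along the row.
Mind the look-alikes: they are no part of the job. Leave any orange look-alike of the mill_115 alone.

How it is judged:
By the outcome, as a careful person would: the job done as asked, in the order asked, and still so for the second after the job is handed in, with the robot touching nothing.
It also fails if it takes over 120 s, if anything falls off the work surface, if the arm or the gripper's body presses on something with over 40 N, if the wrist force passes 120 N, or if a joint passes its speed limit or range.

ROBOT

A 6-joint arm with a two-finger parallel gripper is mounted at the origin on the work surface. World frame = base frame: x ahead of the robot, y to its left, z up, the work surface at z = 0. Lengths are in m, angles in rad, forces in N, time in s.
With the tool pointing down it reaches from about 0.35 to 0.875 m from the base axis. Payload 4.2 kg.
Tool frame: the origin (TCP) lies on the centre line of the jaws, within the pads' length; the fingertips stand 17 mm ahead of it and the grasp point (between the pads) lies 2 mm behind it; z points along the fingers, y is the line along which they close (so a half turn about z gives the same grasp; the last joint's range is limited). The gripper opens to 87 mm and grips with 3 to 60 N. Pads are 19 mm wide; open, the fingers measure 117 mm over their backs; the gripper's body (75 mm by 190 mm) begins 51 mm behind the grasp point.
Start: joints at [1.517, 0.385, 0.008, 0, -1.194, -0.259], TCP at [0.192, 0.595, 0.24] pointing down, gripper open.
Joint ranges: [-3.14, 3.14], [-1.21, 2.06], [-1.07, 1.41], [-3.16, 2.05], [-2.99, -0.16], [-3.1, 3.1]. Speed limits (rad/s): [2.79, 2.79, 3.14, 3.14, 3.14, 3.14].

INTERFACE

Orientations are given as [roll, pitch, yaw] about the fixed x, y, z axes, in that order (R = Rz(yaw) Ry(pitch) Rx(roll)).
In Python, from rig import robot gives the robot as it stands.
- The arm moves only by the tool jog_arm, never from a script. Its argument "series" is a list of rows, each an object of numbers: "wx", "wy", "wz": the turn, a rotation vector about the tool's x, y, z in degrees; "dx", "dy", "dz": the shift along the tool's x, y, z in mm; "gripper": the opening in per cent of the stroke, from 0 (shut) to 100 (fully open). A call has 1 to 12 rows; each row shifts and turns the commanded pose from where the row before left it, along the tool's axes as they then stand; what a row does not reach is not made up. A row lasts 1/10 s, in which the tool goes at most 50 mm and 8.59 degrees, less where a joint would pass 70% of its speed; a pose out of reach is approached as far as the arm can. A call with a gripper value outside its range is refused whole. The fingers move at their own pace and stop on an object; "grip_force" is the grip in N (left out, the last holds). Time passes only in rows, so rows that do not move let the fingers close. It gives the time, the measured TCP pose, the force, the opening and the grip force at its end, in the units of the state.
- robot.sense(): the state, without advancing time (a new reading comes with each control period).
- robot.read_camera(name): name is "scene" or "side" or "wrist"; returns a dict with "image" (400x640x3 uint8, red, green, blue), "fovy" (degrees; the focal length in pixels is half the picture's height over the tangent of half this angle, whatever the lens; pixels are square), "cx", "cy" (the principal point, pixels), "R" (3x3) and "t" (3): a world point X has camera coordinates R X + t. Camera axes: x right, y down, z forward; pixel columns grow to the right and rows downward; lengths in m; the calibration is good to about 2 mm. A picture is of the moment at which its call begins. There is no depth.
- robot.finish_job(): hands the job in; it is judged then, once.
The state is a dict: "clock": time; "qpos": joint angles; "dq": joint speeds; "joint_torque": joint torques, N m; "tcp_pos": TCP position; "orientation": TCP orientation; "force": force on the tool from outside, world axes, zero at the start; "wrist_torque": the same for the moment, N m; "finger_gap": opening from 0.0 (shut) to 1.0 (fully open); "grip_force": force on a finger pad.
Only numpy, scipy, OpenCV 4.12 (cv2) and the standard library are available. Lean on these libraries where they do the work, as an engineer would, in place of code of your own. Each camera call takes 0.05 s, during which the arm holds its last target. There are 200 camera calls.

## Working session

There is one attempt and no reset: what is moved stays moved. The work goes in short steps, Python scripts to look and compute and a tool call to move; the robot and the scene stay as the last step left them, time stands still between calls to the robot, and variables do not carry over. Pictures are saved under pics/ and viewed, at most 14 in all, crops included, and the job is handed in when it is done.

Besides the shell and the picture viewer there is one more tool, called after ">>>" by a JSON object that holds its "method" and its "body". jog_arm: Moves the arm, as the interface text tells. Its arguments: {"type":"object","properties":{"series":{"type":"array","items":{"type":"object","properties":{"wx":{"type":"number"},"wy":{"type":"number"},"wz":{"type":"number"},"dx":{"type":"number"},"dy":{"type":"number"},"dz":{"type":"number"},"gripper":{"type":"number"}}}},"grip_force":{"type":"number"}},"required":["series"]}

```bash
mkdir -p pics
python3 - <<'E'
from rig import robot
import cv2,numpy as np
for n in("scene","side"):
    c=robot.read_camera(n); cv2.imwrite(f"pics/{n}0.png",c["image"][:,:,::-1]); print(n,c["fovy"],c["cx"],c["cy"],np.round(c["R"],3).tolist(),np.round(c["t"],3))
s=robot.sense(); print(s)
E
```

```text
scene 57.8940818599853 323.31262768806664 195.82033943713856 [[0.608, 0.793, -0.015], [0.508, -0.404, -0.761], [-0.61, 0.455, -0.649]] [-0.33  -0.235  1.179]
side 45.01307902360976 327.44509020731545 193.0802708853219 [[-0.996, -0.091, -0.017], [-0.034, 0.528, -0.849], [0.087, -0.844, -0.529]] [0.544 0.04  1.084]
{'clock': 0.1, 'qpos': array([ 1.51661284e+00,  3.85477812e-01,  6.77318075e-03, -4.05951400e-04,
       -1.19400600e+00, -2.58609446e-01]), 'dq': array([-0.00130284, -0.00239137,  0.00326345,  0.00148363,  0.00071007,
        0.00081346]), 'joint_torque': array([-3.52493762e-04, -3.91689742e+01,  1.87935805e+01,  4.23182622e+00,
        1.34622541e-02, -7.43013834e-05]), 'tcp_pos': array([0.19215302, 0.59420408, 0.23857857]), 'orientation': array([ 3.13964552e+00, -1.24920497e-04, -3.12942534e-01]), 'force': array([-0.65573121, -0.12062422,  0.02602313]), 'wrist_torque': array([ 0.01979786, -0.0057289 ,  0.01949725]), 'grip_force': 0.0, 'finger_gap': 1.0006188266171965}
```

View pics/scene0.png

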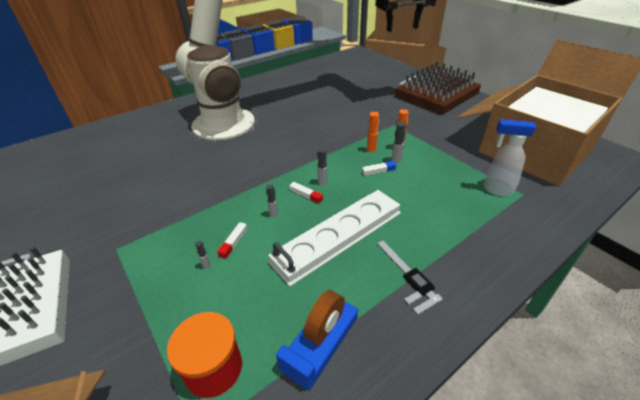

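View pics/side0.png

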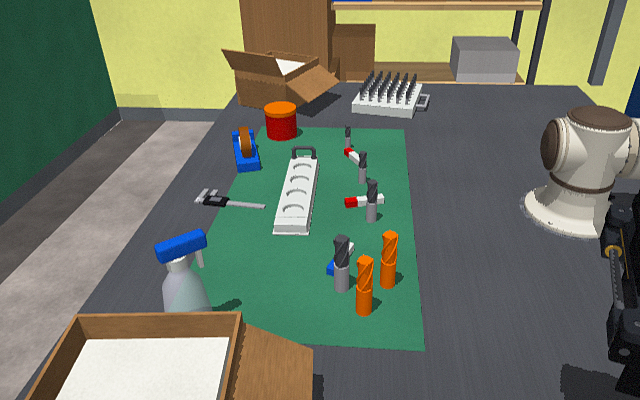

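The four dark mills stand in the scene view at about (399,143), (322,168), (271,200) and (203,255). The handle is at the rack's lower-left end (285,258), and two orange look-alikes are at (372,132) and (402,120). I'll enlarge both views.

Run:
```python
import cv2
a=cv2.imread("pics/scene0.png")[100:290,180:440]; cv2.imwrite("pics/scz.png",cv2.resize(a,None,fx=3,fy=3,interpolation=2))
a=cv2.imread("pics/side0.png")[115:315,230:430]; cv2.imwrite("pics/siz.png",cv2.resize(a,None,fx=3,fy=3,interpolation=2))
```

```text
(no output)
```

View pics/scz.png

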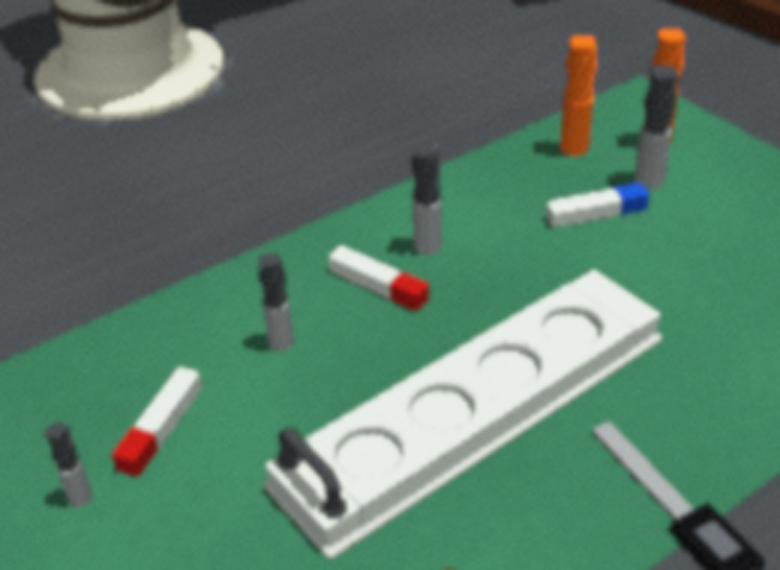

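View pics/siz.png

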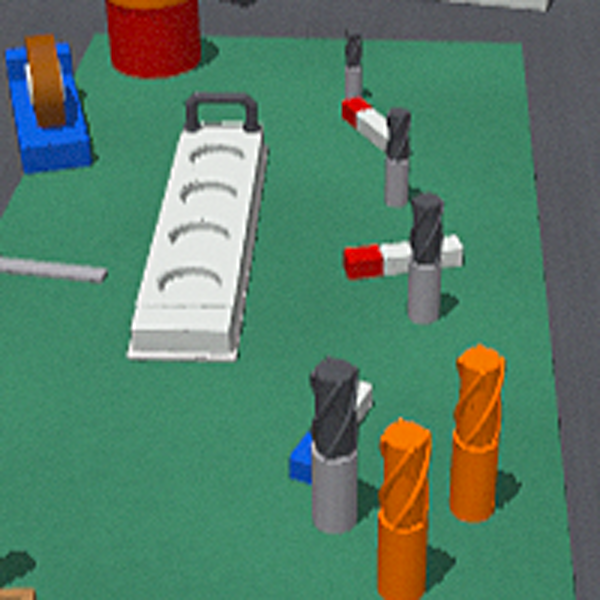

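Top and base centres read off both crops (in crop pixels):

| Mill | Scene top / base | Side top / base |
|---|---|---|
| 115 | (663,76) / (652,178) | (334,367) / (335,522) |
| 100 | (426,158) / (427,245) | (427,202) / (424,314) |
| 85 | (270,262) / (280,342) | (400,115) / (396,199) |
| 70 | (58,432) / (76,499) | (353,40) / (353,96) |

The well rim centres in the scene crop are (369,452), (442,409), (509,367) and (572,328).

```bash
cat > h.py <<'E'
import numpy as np
from rig import robot
def ray(c,u,v):
    f=200/np.tan(np.radians(c["fovy"]/2)); R=np.array(c["R"]);t=np.array(c["t"])
    d=R.T@np.array([(u-c["cx"])/f,(v-c["cy"])/f,1]); return -R.T@t,d
def plane(c,u,v,z):
    o,d=ray(c,u,v); return o+d*(z-o[2])/d[2]
def tri(r1,r2):
    (a,d),(b,e)=r1,r2
    s=np.linalg.lstsq(np.c_[d,-e],b-a,rcond=None)[0]
    p,q=a+d*s[0],b+e*s[1]; return (p+q)/2,np.linalg.norm(p-q)
E
python3 - <<'E'
from h import *
S=robot.read_camera("scene");D=robot.read_camera("side")
m={115:((663,76),(652,178),(334,367),(335,522)),100:((426,158),(427,245),(427,202),(424,314)),85:((270,262),(280,342),(400,115),(396,199)),70:((58,432),(76,499),(353,40),(353,96))}
g=lambda p:(180+p[0]/3,100+p[1]/3)
k=lambda p:(230+p[0]/3,115+p[1]/3)
for n,(a,b,c,d) in m.items():
    print(n,"tri top",*tri(ray(S,*g(a)),ray(D,*k(c))),"base",*tri(ray(S,*g(b)),ray(D,*k(d))))
    print("  plane top",plane(S,*g(a),n/1e3)[:2],plane(D,*k(c),n/1e3)[:2],"base",plane(S,*g(b),0)[:2],plane(D,*k(d),0)[:2])
w=np.array([plane(S,*g(p),.028) for p in((369,452),(442,409),(509,367),(572,328))]);print(w,np.linalg.norm(np.diff(w,axis=0),axis=1))
E
```

```text
115 tri top [0.49738075 0.28527459 0.11368814] 0.007388780514705779 base [0.49584614 0.29284643 0.00275266] 0.0056796651337862
  plane top [0.50371609 0.28266214] [0.494353   0.28356568] base [0.49662911 0.2959574 ] [0.49369734 0.28775909]
100 tri top [0.44673252 0.0674472  0.09516308] 0.008222657162315926 base [0.44480939 0.0692848  0.00215832] 0.004993906309651001
  plane top [0.45848099 0.06236305] [0.44372553 0.07016917] base [0.44586805 0.07083204] [0.44283797 0.06345929]
85 tri top [ 0.46883015 -0.09291197  0.08127651] 0.005664085269816341 base [ 0.47038157 -0.0948371   0.00231967] 0.005177241347495951
  plane top [ 0.47704217 -0.09500143] [ 0.46675208 -0.09002965] base [ 0.47148303 -0.09353165] [ 0.46856443 -0.10214946]
70 tri top [ 0.51524822 -0.27973572  0.06283107] 0.0012911430007518613 base [ 0.51664999 -0.28430158  0.00185772] 0.0050986075118407675
  plane top [ 0.52333583 -0.2808376 ] [ 0.51399764 -0.26501645] base [ 0.51820456 -0.28339095] [ 0.51516355 -0.29194589]
[[ 0.62781895 -0.11630359  0.028     ]
 [ 0.6272158  -0.05392185  0.028     ]
 [ 0.62464975  0.00953996  0.028     ]
 [ 0.62244033  0.07369589  0.028     ]] [0.06238465 0.06351367 0.06419396]
```

>>> {"method": "jog_arm", "body": {"series": [{"wz": 8}, {"wz": 8}, {"wz": 8}, {"wz": 8}, {"wz": 8}, {"wz": 8}, {"wz": 8}, {"wz": 8}, {"wz": 8}, {}]}}

```text
schema error: expected keys wx, wy, wz, dx, dy, dz, gripper
```

Run:
```python
from h import *
S=robot.read_camera("scene");D=robot.read_camera("side")
g=lambda p:(180+p[0]/3,100+p[1]/3)
k=lambda p:(230+p[0]/3,115+p[1]/3)
for a,b in(((575,150),(473,512)),((665,135),(402,590))): print(*tri(ray(S,*g(a)),ray(D,*k(b))))
```

```text
[ 0.41228671  0.27426004 -0.00105522] 0.00602244550646942
[0.45505867 0.35117739 0.00711728] 0.008607949586000923
```

>>> {"method": "jog_arm", "body": {"series": [{"dx": 0, "dy": 0, "dz": 0, "wx": 0, "wy": 0, "wz": 8, "gripper": 60}, {"dx": 0, "dy": 0, "dz": 0, "wx": 0, "wy": 0, "wz": 8, "gripper": 60}, {"dx": 0, "dy": 0, "dz": 0, "wx": 0, "wy": 0, "wz": 8, "gripper": 60}, {"dx": 0, "dy": 0, "dz": 0, "wx": 0, "wy": 0, "wz": 8, "gripper": 60}, {"dx": 0, "dy": 0, "dz": 0, "wx": 0, "wy": 0, "wz": 8, "gripper": 60}, {"dx": 0, "dy": 0, "dz": 0, "wx": 0, "wy": 0, "wz": 8, "gripper": 60}, {"dx": 0, "dy": 0, "dz": 0, "wx": 0, "wy": 0, "wz": 8, "gripper": 60}, {"dx": 0, "dy": 0, "dz": 0, "wx": 0, "wy": 0, "wz": 8, "gripper": 60}, {"dx": 0, "dy": 0, "dz": 0, "wx": 0, "wy": 0, "wz": 8, "gripper": 60}, {"dx": 0, "dy": 0, "dz": 0, "wx": 0, "wy": 0, "wz": 0, "gripper": 60}]}}

```text
clock: 1.3
tcp_pos: [0.1923, 0.5946, 0.2394]
orientation: [3.141, -0.0, -1.569]
force: [0.1, 0.4, -0.2]
finger_gap: 0.601
grip_force: 0.0
```

>>> {"method": "jog_arm", "body": {"series": [{"dx": 34, "dy": -34, "dz": 0, "wx": 0, "wy": 0, "wz": 0, "gripper": 60}, {"dx": 34, "dy": -34, "dz": 0, "wx": 0, "wy": 0, "wz": 0, "gripper": 60}, {"dx": 34, "dy": -34, "dz": 0, "wx": 0, "wy": 0, "wz": 0, "gripper": 60}, {"dx": 34, "dy": -34, "dz": 0, "wx": 0, "wy": 0, "wz": 0, "gripper": 60}, {"dx": 34, "dy": -34, "dz": 0, "wx": 0, "wy": 0, "wz": 0, "gripper": 60}, {"dx": 34, "dy": -34, "dz": 0, "wx": 0, "wy": 0, "wz": 0, "gripper": 60}, {"dx": 34, "dy": -34, "dz": 0, "wx": 0, "wy": 0, "wz": 0, "gripper": 60}, {"dx": 34, "dy": -34, "dz": 0, "wx": 0, "wy": 0, "wz": 0, "gripper": 60}, {"dx": 34, "dy": -34, "dz": 0, "wx": 0, "wy": 0, "wz": 0, "gripper": 60}, {"dx": 0, "dy": 0, "dz": 0, "wx": 0, "wy": 0, "wz": 0, "gripper": 60}, {"dx": 0, "dy": 0, "dz": 0, "wx": 0, "wy": 0, "wz": 0, "gripper": 60}]}}

```text
clock: 2.4
tcp_pos: [0.4993, 0.2881, 0.2393]
orientation: [3.141, -0.0, -1.57]
force: [-0.2, 0.0, -0.5]
finger_gap: 0.597
grip_force: 0.0
```

```bash
cat >> h.py <<'E'
def snap(n,name):
    import cv2
    c=robot.read_camera(n); cv2.imwrite(f"pics/{name}.png",c["image"][:,:,::-1]); np.save(f"pics/{name}.npy",c,allow_pickle=True)
    s=robot.sense(); print(s["clock"],np.round(s["tcp_pos"],4),np.round(s["orientation"],4),"gap",s["finger_gap"],"cam",np.round(-np.array(c["R"]).T@np.array(c["t"]),3)); return c
def load(name): return np.load(f"pics/{name}.npy",allow_pickle=True).item()
E
python3 -c "
from h import *
c=snap('wrist','w1');print(np.round(c['R'],3),c['fovy'])"
```

```text
2.45 [0.4987 0.2889 0.2394] [ 3.1413e+00  1.0000e-04 -1.5684e+00] gap 0.6004163734424005 cam [0.5   0.223 0.384]
[[-1.    -0.001 -0.001]
 [-0.001  0.971  0.24 ]
 [ 0.001  0.24  -0.971]] 59.82135362981176
```

View pics/w1.png

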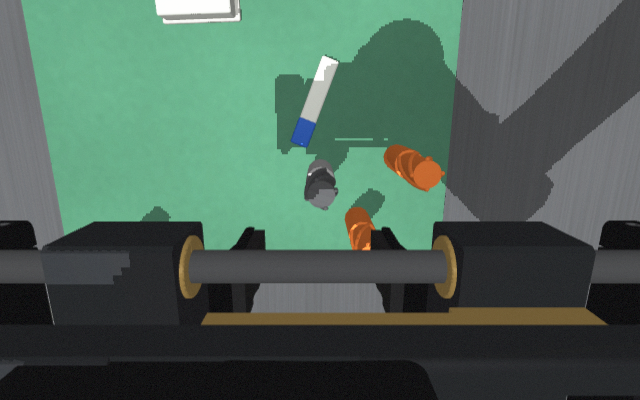

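The wrist view shows the top of mill_115 at (322,198), the orange tops at (428,174) and (362,240+), and the plain end of the rack at (198,15).

```bash
python3 -c "
from h import *
c=load('w1');print(plane(c,322,198,.115),plane(c,319,170,0),plane(c,428,174,.115))"
```

```text
[0.49612898 0.28898783 0.115     ] [0.49814336 0.28502449 0.        ] [0.41326856 0.26955274 0.115     ]
```

>>> {"method": "jog_arm", "body": {"series": [{"dx": 0, "dy": 2.5, "dz": 21, "wx": 0, "wy": 0, "wz": 0, "gripper": 60}, {"dx": 0, "dy": 0, "dz": 30, "wx": 0, "wy": 0, "wz": 0, "gripper": 60}, {"dx": 0, "dy": 0, "dz": 30, "wx": 0, "wy": 0, "wz": 0, "gripper": 60}, {"dx": 0, "dy": 0, "dz": 30, "wx": 0, "wy": 0, "wz": 0, "gripper": 60}, {"dx": 0, "dy": 0, "dz": 30, "wx": 0, "wy": 0, "wz": 0, "gripper": 60}, {"dx": 0, "dy": 0, "dz": 20, "wx": 0, "wy": 0, "wz": 0, "gripper": 60}, {"dx": 0, "dy": 0, "dz": 0, "wx": 0, "wy": 0, "wz": 0, "gripper": 60}, {"dx": 0, "dy": 0, "dz": 0, "wx": 0, "wy": 0, "wz": 0, "gripper": 60}]}}

```text
clock: 3.25
tcp_pos: [0.4959, 0.2904, 0.0791]
orientation: [-3.141, 0.0, -1.566]
force: [0.6, -0.5, 0.7]
finger_gap: 0.6
grip_force: 0.0
```

>>> {"method": "jog_arm", "body": {"series": [{"dx": 0, "dy": 0, "dz": 0, "wx": 0, "wy": 0, "wz": 0, "gripper": 45}, {"dx": 0, "dy": 0, "dz": 0, "wx": 0, "wy": 0, "wz": 0, "gripper": 40}, {"dx": 0, "dy": 0, "dz": 0, "wx": 0, "wy": 0, "wz": 0, "gripper": 36}, {"dx": 0, "dy": 0, "dz": 0, "wx": 0, "wy": 0, "wz": 0, "gripper": 33}, {"dx": 0, "dy": 0, "dz": 0, "wx": 0, "wy": 0, "wz": 0, "gripper": 30}, {"dx": 0, "dy": 0, "dz": 0, "wx": 0, "wy": 0, "wz": 0, "gripper": 20}, {"dx": 0, "dy": 0, "dz": 0, "wx": 0, "wy": 0, "wz": 0, "gripper": 10}, {"dx": 0, "dy": 0, "dz": 0, "wx": 0, "wy": 0, "wz": 0, "gripper": 0}, {"dx": 0, "dy": 0, "dz": 0, "wx": 0, "wy": 0, "wz": 0, "gripper": 0}, {"dx": 0, "dy": 0, "dz": 0, "wx": 0, "wy": 0, "wz": 0, "gripper": 0}], "grip_force": 30}}

```text
clock: 4.25
tcp_pos: [0.4966, 0.2892, 0.0789]
orientation: [-3.141, 0.0, -1.569]
force: [1.1, -1.2, 3.3]
finger_gap: 0.316
grip_force: 30.0
```

>>> {"method": "jog_arm", "body": {"series": [{"dx": 0, "dy": 0, "dz": -10, "wx": 0, "wy": 0, "wz": 0, "gripper": 0}, {"dx": 0, "dy": 0, "dz": -30, "wx": 0, "wy": 0, "wz": 0, "gripper": 0}, {"dx": 0, "dy": 0, "dz": -30, "wx": 0, "wy": 0, "wz": 0, "gripper": 0}, {"dx": 0, "dy": 0, "dz": -30, "wx": 0, "wy": 0, "wz": 0, "gripper": 0}, {"dx": 0, "dy": 0, "dz": -30, "wx": 0, "wy": 0, "wz": 0, "gripper": 0}, {"dx": 0, "dy": 0, "dz": -30, "wx": 0, "wy": 0, "wz": 0, "gripper": 0}, {"dx": 0, "dy": 0, "dz": 0, "wx": 0, "wy": 0, "wz": 0, "gripper": 0}]}}

```text
clock: 4.95
tcp_pos: [0.4973, 0.2902, 0.2422]
orientation: [-3.136, 0.005, -1.569]
force: [1.3, 1.4, -4.5]
finger_gap: 0.313
grip_force: 30.0
```

>>> {"method": "jog_arm", "body": {"series": [{"dx": 20, "dy": -12, "dz": 0, "wx": 0, "wy": 0, "wz": 0, "gripper": 0}, {"dx": 30, "dy": -20, "dz": 0, "wx": 0, "wy": 0, "wz": 0, "gripper": 0}, {"dx": 30, "dy": -20, "dz": 0, "wx": 0, "wy": 0, "wz": 0, "gripper": 0}, {"dx": 30, "dy": -20, "dz": 0, "wx": 0, "wy": 0, "wz": 0, "gripper": 0}, {"dx": 30, "dy": -20, "dz": 0, "wx": 0, "wy": 0, "wz": 0, "gripper": 0}, {"dx": 30, "dy": -20, "dz": 0, "wx": 0, "wy": 0, "wz": 0, "gripper": 0}, {"dx": 30, "dy": -16, "dz": 0, "wx": 0, "wy": 0, "wz": 0, "gripper": 0}, {"dx": 0, "dy": 0, "dz": 0, "wx": 0, "wy": 0, "wz": 0, "gripper": 0}, {"dx": 0, "dy": 0, "dz": 0, "wx": 0, "wy": 0, "wz": 0, "gripper": 0}]}}

```text
clock: 5.85
tcp_pos: [0.623, 0.0883, 0.2349]
orientation: [3.135, -0.001, -1.572]
force: [0.4, 0.6, -4.9]
finger_gap: 0.317
grip_force: 30.0
```

```bash
python3 -c "
from h import *
c=snap('wrist','w2')"
```

```text
5.9 [0.6231 0.0891 0.2356] [ 3.1363e+00 -4.0000e-04 -1.5704e+00] gap 0.3163737568805123 cam [0.624 0.024 0.379]
```

View pics/w2.png

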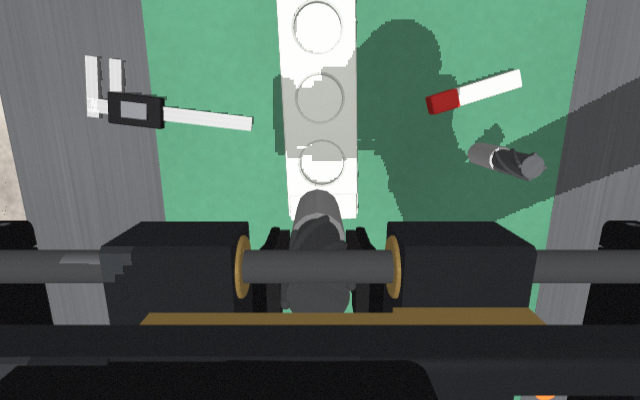

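The wrist view shows three well rims, centred at (317,27), (320,98) and (322,162). The top of mill_100 is at (532,164), and the held mill hangs straight.

```bash
python3 -c "
from h import *
c=load('w2')
for p in((317,27),(320,98),(322,162)):print(plane(c,*p,.028))
print(plane(c,532,164,.1))"
```

```text
[ 0.62256627 -0.05396958  0.028     ]
[0.61974681 0.00936607 0.028     ]
[0.61768237 0.07179475 0.028     ]
[0.44876477 0.06385516 0.1       ]
```

>>> {"method": "jog_arm", "body": {"series": [{"dx": 17, "dy": -1.5, "dz": 0, "wx": 0, "wy": 0, "wz": 0, "gripper": 0}, {"dx": 35, "dy": 0, "dz": 0, "wx": 0, "wy": 0, "wz": 0, "gripper": 0}, {"dx": 35, "dy": 0, "dz": 0, "wx": 0, "wy": 0, "wz": 0, "gripper": 0}, {"dx": 35, "dy": 0, "dz": 0, "wx": 0, "wy": 0, "wz": 0, "gripper": 0}, {"dx": 35, "dy": 0, "dz": 0, "wx": 0, "wy": 0, "wz": 0, "gripper": 0}, {"dx": 35, "dy": 0, "dz": 0, "wx": 0, "wy": 0, "wz": 0, "gripper": 0}, {"dx": 15, "dy": 0, "dz": 20, "wx": 0, "wy": 0, "wz": 0, "gripper": 0}, {"dx": 0, "dy": 0, "dz": 30, "wx": 0, "wy": 0, "wz": 0, "gripper": 0}, {"dx": 0, "dy": 0, "dz": 30, "wx": 0, "wy": 0, "wz": 0, "gripper": 0}, {"dx": 0, "dy": 0, "dz": 30, "wx": 0, "wy": 0, "wz": 0, "gripper": 0}, {"dx": 0, "dy": 0, "dz": 0, "wx": 0, "wy": 0, "wz": 0, "gripper": 0}, {"dx": 0, "dy": 0, "dz": 0, "wx": 0, "wy": 0, "wz": 0, "gripper": 0}]}}

```text
clock: 7.1
tcp_pos: [0.6263, -0.1175, 0.1287]
orientation: [3.141, -0.001, -1.568]
force: [0.7, -0.2, -4.1]
finger_gap: 0.318
grip_force: 30.0
```

```bash
python3 -c "
from h import *
import cv2
snap('scene','s3');snap('side','d3')
a=cv2.imread('pics/s3.png')[150:290,230:430];b=cv2.imread('pics/d3.png')[100:240,230:370]
r=lambda i,f:cv2.resize(i,None,fx=f,fy=f,interpolation=2)
cv2.imwrite('pics/m3.png',np.hstack([r(a,2.3),r(b,2.3)]))"
```

```text
7.15 [ 0.6275 -0.1176  0.1302] [-3.1389e+00 -9.0000e-04 -1.5679e+00] gap 0.3138179284351898 cam [ 1.039 -0.369  0.582]
7.2 [ 0.6278 -0.1176  0.1309] [-3.1372e+00 -6.0000e-04 -1.5682e+00] gap 0.30987049174576803 cam [0.449 0.943 0.617]
```

View pics/m3.png

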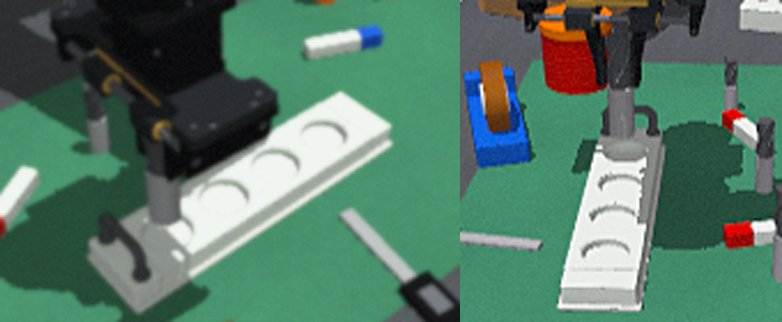

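The held mill's base is at (301,245) in the scene and (300,162) in the side view, just above the well nearest the handle. Next I compare it with that well in the same cameras.

```bash
python3 -c "
from h import *
S,D=load('s3'),load('d3')
z=.130-.079
print('scene: base',plane(S,301.3,244.8,z),'well',plane(S,303,250.7,.028))
print('side: base',plane(D,300,161.7,z),'well x ~',[plane(D,230+x/3,115+y/3,.028) for x,y in((217,151),(209,190),(199,231),(190,277))])"
```

```text
scene: base [ 0.63053692 -0.12080845  0.051     ] well [ 0.62789066 -0.11635386  0.028     ]
side: base [ 0.623036   -0.10188143  0.051     ] well x ~ [array([ 0.62144093, -0.1253504 ,  0.028     ]), array([ 0.61900925, -0.0596182 ,  0.028     ]), array([0.61790965, 0.00342825, 0.028     ]), array([0.61515559, 0.0675632 , 0.028     ])]
```

>>> {"method": "jog_arm", "body": {"series": [{"dx": 0, "dy": 2, "dz": 10, "wx": 0, "wy": 0, "wz": 0, "gripper": 0}, {"dx": 0, "dy": 0, "dz": 8, "wx": 0, "wy": 0, "wz": 0, "gripper": 0}, {"dx": 0, "dy": 0, "dz": 6, "wx": 0, "wy": 0, "wz": 0, "gripper": 0}, {"dx": 0, "dy": 0, "dz": 3, "wx": 0, "wy": 0, "wz": 0, "gripper": 0}, {"dx": 0, "dy": 0, "dz": 0, "wx": 0, "wy": 0, "wz": 0, "gripper": 0}, {"dx": 0, "dy": 0, "dz": 0, "wx": 0, "wy": 0, "wz": 0, "gripper": 0}]}}

```text
clock: 7.8
tcp_pos: [0.6245, -0.1178, 0.1016]
orientation: [-3.141, -0.0, -1.569]
force: [-0.4, -0.2, -5.8]
finger_gap: 0.315
grip_force: 30.0
```

>>> {"method": "jog_arm", "body": {"series": [{"dx": 0, "dy": 0, "dz": 1, "wx": 0, "wy": 0, "wz": 0, "gripper": 0}, {"dx": 0, "dy": 0, "dz": 1, "wx": 0, "wy": 0, "wz": 0, "gripper": 0}, {"dx": 0, "dy": 0, "dz": 0, "wx": 0, "wy": 0, "wz": 0, "gripper": 0}]}}

```text
clock: 8.1
tcp_pos: [0.6242, -0.1178, 0.0996]
orientation: [-3.142, 0.0, -1.57]
force: [-0.5, 0.0, -4.4]
finger_gap: 0.315
grip_force: 30.0
```

Contact is expected near z ≈ 0.097, so I'll go on in small steps.

>>> {"method": "jog_arm", "body": {"series": [{"dx": 0, "dy": 0, "dz": 0.7, "wx": 0, "wy": 0, "wz": 0, "gripper": 0}, {"dx": 0, "dy": 0, "dz": 0.7, "wx": 0, "wy": 0, "wz": 0, "gripper": 0}, {"dx": 0, "dy": 0, "dz": 0, "wx": 0, "wy": 0, "wz": 0, "gripper": 0}]}}

```text
clock: 8.4
tcp_pos: [0.6242, -0.1178, 0.098]
orientation: [3.141, 0.0, -1.569]
force: [-0.8, 0.3, -6.5]
finger_gap: 0.321
grip_force: 30.0
```

>>> {"method": "jog_arm", "body": {"series": [{"dx": 0, "dy": 0, "dz": 0.7, "wx": 0, "wy": 0, "wz": 0, "gripper": 0}, {"dx": 0, "dy": 0, "dz": 0, "wx": 0, "wy": 0, "wz": 0, "gripper": 0}]}}

```text
clock: 8.6
tcp_pos: [0.6242, -0.1178, 0.0973]
orientation: [3.141, 0.0, -1.569]
force: [-0.3, 0.3, -5.6]
finger_gap: 0.318
grip_force: 30.0
```

>>> {"method": "jog_arm", "body": {"series": [{"dx": 0, "dy": 0, "dz": 0.7, "wx": 0, "wy": 0, "wz": 0, "gripper": 0}, {"dx": 0, "dy": 0, "dz": 0, "wx": 0, "wy": 0, "wz": 0, "gripper": 0}]}}

```text
clock: 8.8
tcp_pos: [0.6244, -0.1178, 0.097]
orientation: [-3.141, -0.0, -1.569]
force: [-0.6, 0.2, -4.0]
finger_gap: 0.314
grip_force: 30.0
```

>>> {"method": "jog_arm", "body": {"series": [{"dx": 0, "dy": 0, "dz": 0.5, "wx": 0, "wy": 0, "wz": 0, "gripper": 0}, {"dx": 0, "dy": 0, "dz": 0, "wx": 0, "wy": 0, "wz": 0, "gripper": 0}]}}

```text
clock: 9.0
tcp_pos: [0.6244, -0.1178, 0.0969]
orientation: [-3.141, -0.0, -1.569]
force: [-1.0, -0.6, -1.1]
finger_gap: 0.314
grip_force: 30.0
```

Contact at 0.0969 matches the expected value (floor 18 mm + grasp height 79 mm). I'll open gradually and lift.

>>> {"method": "jog_arm", "body": {"series": [{"dx": 0, "dy": 0, "dz": 0, "wx": 0, "wy": 0, "wz": 0, "gripper": 34}, {"dx": 0, "dy": 0, "dz": 0, "wx": 0, "wy": 0, "wz": 0, "gripper": 38}, {"dx": 0, "dy": 0, "dz": 0, "wx": 0, "wy": 0, "wz": 0, "gripper": 45}, {"dx": 0, "dy": 0, "dz": 0, "wx": 0, "wy": 0, "wz": 0, "gripper": 55}, {"dx": 0, "dy": 0, "dz": 0, "wx": 0, "wy": 0, "wz": 0, "gripper": 60}, {"dx": 0, "dy": 0, "dz": -10, "wx": 0, "wy": 0, "wz": 0, "gripper": 60}, {"dx": 0, "dy": 0, "dz": -25, "wx": 0, "wy": 0, "wz": 0, "gripper": 60}, {"dx": 0, "dy": 0, "dz": -35, "wx": 0, "wy": 0, "wz": 0, "gripper": 60}, {"dx": 0, "dy": 0, "dz": -35, "wx": 0, "wy": 0, "wz": 0, "gripper": 60}, {"dx": 0, "dy": 0, "dz": -35, "wx": 0, "wy": 0, "wz": 0, "gripper": 60}]}}

```text
clock: 10.0
tcp_pos: [0.6242, -0.1179, 0.2386]
orientation: [-3.141, -0.0, -1.569]
force: [1.0, -0.3, -0.4]
finger_gap: 0.6
grip_force: 0.0
```

>>> {"method": "jog_arm", "body": {"series": [{"dx": -20, "dy": 20, "dz": 0, "wx": 0, "wy": 0, "wz": 0, "gripper": 60}, {"dx": -30, "dy": 28, "dz": 0, "wx": 0, "wy": 0, "wz": 0, "gripper": 60}, {"dx": -30, "dy": 28, "dz": 0, "wx": 0, "wy": 0, "wz": 0, "gripper": 60}, {"dx": -30, "dy": 28, "dz": 0, "wx": 0, "wy": 0, "wz": 0, "gripper": 60}, {"dx": -30, "dy": 28, "dz": 0, "wx": 0, "wy": 0, "wz": 0, "gripper": 60}, {"dx": -30, "dy": 28, "dz": 0, "wx": 0, "wy": 0, "wz": 0, "gripper": 60}, {"dx": -14, "dy": 16, "dz": 0, "wx": 0, "wy": 0, "wz": 0, "gripper": 60}, {"dx": 0, "dy": 0, "dz": 0, "wx": 0, "wy": 0, "wz": 0, "gripper": 60}, {"dx": 0, "dy": 0, "dz": 0, "wx": 0, "wy": 0, "wz": 0, "gripper": 60}]}}

```text
clock: 10.9
tcp_pos: [0.4484, 0.0663, 0.2373]
orientation: [-3.14, 0.001, -1.568]
force: [0.1, -0.0, -0.4]
finger_gap: 0.6
grip_force: 0.0
```

```bash
python3 -c "
from h import *
c=snap('wrist','w4');snap('side','d4')"
```

```text
10.95 [0.4487 0.066  0.237 ] [-3.1401e+00  4.0000e-04 -1.5692e+00] gap 0.6048699438677099 cam [0.448 0.001 0.382]
11.0 [0.4487 0.0657 0.2366] [-3.1408e+00  1.0000e-04 -1.5701e+00] gap 0.5985612451485546 cam [0.449 0.943 0.617]
```

View pics/w4.png

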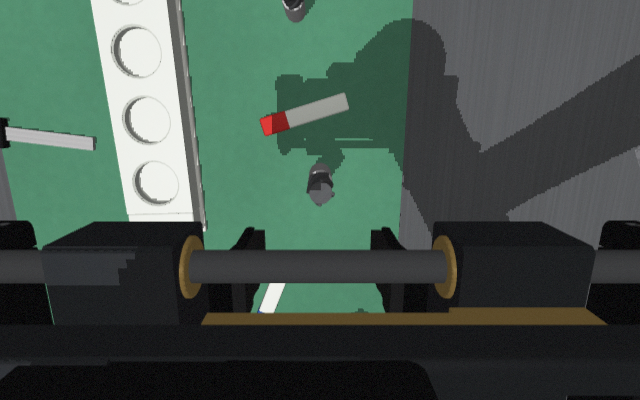

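mill_100's top is at (320,191), centred between the open fingers. The well rims are at (137,52), (148,121) and (157,182), and mill_85 is just visible at (294,6).

```bash
python3 -c "
from h import *
c=load('w4')
print(plane(c,320,191,.1))
for p in((137,52),(148,121),(157,182)):print(plane(c,*p,.028))"
```

```text
[0.44703435 0.0644855  0.1       ]
[ 0.6212279  -0.05413306  0.028     ]
[0.61811261 0.0098745  0.028     ]
[0.61585926 0.07164821 0.028     ]
```

>>> {"method": "jog_arm", "body": {"series": [{"dx": 1.5, "dy": 1.7, "dz": 22, "wx": 0, "wy": 0, "wz": 0, "gripper": 60}, {"dx": 0, "dy": 0, "dz": 32, "wx": 0, "wy": 0, "wz": 0, "gripper": 60}, {"dx": 0, "dy": 0, "dz": 32, "wx": 0, "wy": 0, "wz": 0, "gripper": 60}, {"dx": 0, "dy": 0, "dz": 32, "wx": 0, "wy": 0, "wz": 0, "gripper": 60}, {"dx": 0, "dy": 0, "dz": 32, "wx": 0, "wy": 0, "wz": 0, "gripper": 60}, {"dx": 0, "dy": 0, "dz": 17, "wx": 0, "wy": 0, "wz": 0, "gripper": 60}, {"dx": 0, "dy": 0, "dz": 0, "wx": 0, "wy": 0, "wz": 0, "gripper": 50}, {"dx": 0, "dy": 0, "dz": 0, "wx": 0, "wy": 0, "wz": 0, "gripper": 40}]}}

```text
clock: 11.8
tcp_pos: [0.4472, 0.0641, 0.0693]
orientation: [3.142, -0.001, -1.57]
force: [0.1, 0.4, -0.2]
finger_gap: 0.495
grip_force: 0.0
```

>>> {"method": "jog_arm", "body": {"series": [{"dx": 0, "dy": 0, "dz": 0, "wx": 0, "wy": 0, "wz": 0, "gripper": 36}, {"dx": 0, "dy": 0, "dz": 0, "wx": 0, "wy": 0, "wz": 0, "gripper": 33}, {"dx": 0, "dy": 0, "dz": 0, "wx": 0, "wy": 0, "wz": 0, "gripper": 30}, {"dx": 0, "dy": 0, "dz": 0, "wx": 0, "wy": 0, "wz": 0, "gripper": 27}, {"dx": 0, "dy": 0, "dz": 0, "wx": 0, "wy": 0, "wz": 0, "gripper": 24}, {"dx": 0, "dy": 0, "dz": 0, "wx": 0, "wy": 0, "wz": 0, "gripper": 15}, {"dx": 0, "dy": 0, "dz": 0, "wx": 0, "wy": 0, "wz": 0, "gripper": 0}, {"dx": 0, "dy": 0, "dz": 0, "wx": 0, "wy": 0, "wz": 0, "gripper": 0}, {"dx": 0, "dy": 0, "dz": 0, "wx": 0, "wy": 0, "wz": 0, "gripper": 0}], "grip_force": 25}}

```text
clock: 12.7
tcp_pos: [0.4465, 0.0646, 0.0697]
orientation: [-3.141, 0.0, -1.569]
force: [-3.1, -0.1, 5.2]
finger_gap: 0.27
grip_force: 25.0
```

>>> {"method": "jog_arm", "body": {"series": [{"dx": 0, "dy": 0, "dz": -10, "wx": 0, "wy": 0, "wz": 0, "gripper": 0}, {"dx": 0, "dy": 0, "dz": -30, "wx": 0, "wy": 0, "wz": 0, "gripper": 0}, {"dx": 0, "dy": 0, "dz": -30, "wx": 0, "wy": 0, "wz": 0, "gripper": 0}, {"dx": 0, "dy": 0, "dz": -30, "wx": 0, "wy": 0, "wz": 0, "gripper": 0}, {"dx": 9, "dy": -15.5, "dz": -20, "wx": 0, "wy": 0, "wz": 0, "gripper": 0}, {"dx": 22, "dy": -32, "dz": 0, "wx": 0, "wy": 0, "wz": 0, "gripper": 0}, {"dx": 22, "dy": -32, "dz": 0, "wx": 0, "wy": 0, "wz": 0, "gripper": 0}, {"dx": 22, "dy": -32, "dz": 0, "wx": 0, "wy": 0, "wz": 0, "gripper": 0}, {"dx": 22, "dy": -32, "dz": 0, "wx": 0, "wy": 0, "wz": 0, "gripper": 0}, {"dx": 22, "dy": -32, "dz": 0, "wx": 0, "wy": 0, "wz": 0, "gripper": 0}, {"dx": 0, "dy": 0, "dz": 0, "wx": 0, "wy": 0, "wz": 0, "gripper": 0}, {"dx": 0, "dy": 0, "dz": 0, "wx": 0, "wy": 0, "wz": 0, "gripper": 0}]}}

```text
clock: 13.9
tcp_pos: [0.6213, -0.0548, 0.1876]
orientation: [3.138, 0.0, -1.571]
force: [-0.9, -1.1, -2.3]
finger_gap: 0.269
grip_force: 25.0
```

>>> {"method": "jog_arm", "body": {"series": [{"dx": 0, "dy": 0, "dz": 15, "wx": 0, "wy": 0, "wz": 0, "gripper": 0}, {"dx": 0, "dy": 0, "dz": 20, "wx": 0, "wy": 0, "wz": 0, "gripper": 0}, {"dx": 0, "dy": 0, "dz": 20, "wx": 0, "wy": 0, "wz": 0, "gripper": 0}, {"dx": 0, "dy": 0, "dz": 15, "wx": 0, "wy": 0, "wz": 0, "gripper": 0}, {"dx": 0, "dy": 0, "dz": 0, "wx": 0, "wy": 0, "wz": 0, "gripper": 0}, {"dx": 0, "dy": 0, "dz": 0, "wx": 0, "wy": 0, "wz": 0, "gripper": 0}]}}

```text
clock: 14.5
tcp_pos: [0.6215, -0.0537, 0.1197]
orientation: [3.141, -0.0, -1.568]
force: [0.4, 0.8, -2.2]
finger_gap: 0.266
grip_force: 25.0
```

```bash
python3 -c "
from h import *
import cv2
snap('scene','s5');snap('side','d5')
a=cv2.imread('pics/s5.png')[150:290,230:430];b=cv2.imread('pics/d5.png')[100:240,230:370]
r=lambda i,f:cv2.resize(i,None,fx=f,fy=f,interpolation=2)
cv2.imwrite('pics/m5.png',np.hstack([r(a,2.3),r(b,2.3)]))"
```

```text
14.55 [ 0.6222 -0.0538  0.1204] [-3.1401e+00 -1.0000e-04 -1.5685e+00] gap 0.2696722718064012 cam [ 1.039 -0.369  0.582]
14.6 [ 0.6224 -0.0539  0.1207] [-3.1394e+00  1.0000e-04 -1.5686e+00] gap 0.26486907037902235 cam [0.449 0.943 0.617]
```

View pics/m5.png

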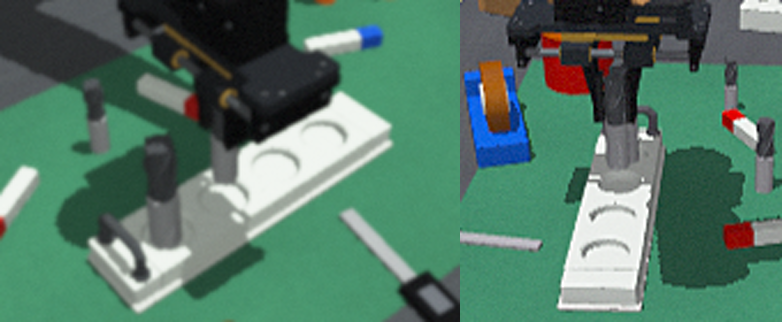

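mill_115 stands upright in the handle-side well, at (164,240) in the left crop. mill_100 hangs centred over the next well, at (224,180). I'll lower it.

>>> {"method": "jog_arm", "body": {"series": [{"dx": 0, "dy": 0, "dz": 10, "wx": 0, "wy": 0, "wz": 0, "gripper": 0}, {"dx": 0, "dy": 0, "dz": 9, "wx": 0, "wy": 0, "wz": 0, "gripper": 0}, {"dx": 0, "dy": 0, "dz": 7, "wx": 0, "wy": 0, "wz": 0, "gripper": 0}, {"dx": 0, "dy": 0, "dz": 3, "wx": 0, "wy": 0, "wz": 0, "gripper": 0}, {"dx": 0, "dy": 0, "dz": 1, "wx": 0, "wy": 0, "wz": 0, "gripper": 0}, {"dx": 0, "dy": 0, "dz": 0, "wx": 0, "wy": 0, "wz": 0, "gripper": 0}, {"dx": 0, "dy": 0, "dz": 0, "wx": 0, "wy": 0, "wz": 0, "gripper": 0}]}}

```text
clock: 15.3
tcp_pos: [0.6223, -0.0543, 0.0895]
orientation: [-3.141, -0.0, -1.569]
force: [0.4, -0.0, -2.3]
finger_gap: 0.268
grip_force: 25.0
```

>>> {"method": "jog_arm", "body": {"series": [{"dx": 0, "dy": 0, "dz": 0.7, "wx": 0, "wy": 0, "wz": 0, "gripper": 0}, {"dx": 0, "dy": 0, "dz": 0.5, "wx": 0, "wy": 0, "wz": 0, "gripper": 0}, {"dx": 0, "dy": 0, "dz": 0, "wx": 0, "wy": 0, "wz": 0, "gripper": 0}]}}

```text
clock: 15.6
tcp_pos: [0.622, -0.0543, 0.0881]
orientation: [-3.141, 0.0, -1.569]
force: [0.3, -0.1, -3.0]
finger_gap: 0.272
grip_force: 25.0
```

>>> {"method": "jog_arm", "body": {"series": [{"dx": 0, "dy": 0, "dz": 0.6, "wx": 0, "wy": 0, "wz": 0, "gripper": 0}, {"dx": 0, "dy": 0, "dz": 0, "wx": 0, "wy": 0, "wz": 0, "gripper": 0}]}}

```text
clock: 15.8
tcp_pos: [0.6221, -0.0543, 0.0878]
orientation: [-3.141, -0.0, -1.569]
force: [-0.9, 0.6, -1.9]
finger_gap: 0.271
grip_force: 25.0
```

>>> {"method": "jog_arm", "body": {"series": [{"dx": 0, "dy": 0, "dz": 0.5, "wx": 0, "wy": 0, "wz": 0, "gripper": 0}, {"dx": 0, "dy": 0, "dz": 0, "wx": 0, "wy": 0, "wz": 0, "gripper": 0}]}}

```text
clock: 16.0
tcp_pos: [0.6221, -0.0543, 0.0878]
orientation: [-3.141, -0.0, -1.569]
force: [-1.8, 0.7, 2.4]
finger_gap: 0.269
grip_force: 25.0
```

Contact. Releasing, then on to mill_85 at about (0.469,-0.094).

>>> {"method": "jog_arm", "body": {"series": [{"dx": 0, "dy": 0, "dz": 0, "wx": 0, "wy": 0, "wz": 0, "gripper": 29}, {"dx": 0, "dy": 0, "dz": 0, "wx": 0, "wy": 0, "wz": 0, "gripper": 33}, {"dx": 0, "dy": 0, "dz": 0, "wx": 0, "wy": 0, "wz": 0, "gripper": 40}, {"dx": 0, "dy": 0, "dz": 0, "wx": 0, "wy": 0, "wz": 0, "gripper": 50}, {"dx": 0, "dy": 0, "dz": 0, "wx": 0, "wy": 0, "wz": 0, "gripper": 60}, {"dx": 0, "dy": 0, "dz": -10, "wx": 0, "wy": 0, "wz": 0, "gripper": 60}, {"dx": 0, "dy": 0, "dz": -25, "wx": 0, "wy": 0, "wz": 0, "gripper": 60}, {"dx": 0, "dy": 0, "dz": -35, "wx": 0, "wy": 0, "wz": 0, "gripper": 60}, {"dx": 0, "dy": 0, "dz": -35, "wx": 0, "wy": 0, "wz": 0, "gripper": 60}, {"dx": 0, "dy": 0, "dz": -35, "wx": 0, "wy": 0, "wz": 0, "gripper": 60}]}}

```text
clock: 17.0
tcp_pos: [0.6219, -0.0543, 0.2293]
orientation: [-3.141, -0.0, -1.569]
force: [0.1, -0.3, -0.5]
finger_gap: 0.595
grip_force: 0.0
```

>>> {"method": "jog_arm", "body": {"series": [{"dx": 5, "dy": 18, "dz": 0, "wx": 0, "wy": 0, "wz": 0, "gripper": 60}, {"dx": 10, "dy": 35, "dz": 0, "wx": 0, "wy": 0, "wz": 0, "gripper": 60}, {"dx": 10, "dy": 40, "dz": 0, "wx": 0, "wy": 0, "wz": 0, "gripper": 60}, {"dx": 10, "dy": 40, "dz": 0, "wx": 0, "wy": 0, "wz": 0, "gripper": 60}, {"dx": 5, "dy": 20, "dz": 0, "wx": 0, "wy": 0, "wz": 0, "gripper": 60}, {"dx": 0, "dy": 0, "dz": 0, "wx": 0, "wy": 0, "wz": 0, "gripper": 60}, {"dx": 0, "dy": 0, "dz": 0, "wx": 0, "wy": 0, "wz": 0, "gripper": 60}]}}

```text
clock: 17.7
tcp_pos: [0.4695, -0.0945, 0.2282]
orientation: [-3.139, -0.0, -1.569]
force: [-0.1, -0.1, 0.1]
finger_gap: 0.599
grip_force: 0.0
```

```bash
python3 -c "
from h import *
c=snap('wrist','w6')"
```

```text
17.75 [ 0.47   -0.0944  0.2278] [-3.1394 -0.     -1.5692] gap 0.6036533874802079 cam [ 0.469 -0.159  0.373]
```

View pics/w6.png

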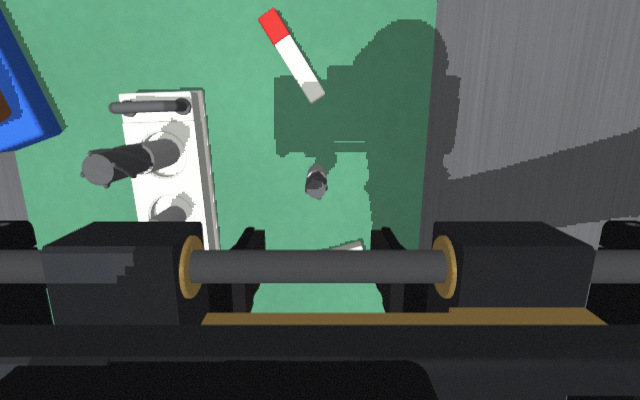

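mill_85's top is at (316,188). Both placed mills stand in their wells.

```bash
python3 -c "
from h import *
c=load('w6')
print(plane(c,316,188,.085))"
```

```text
[ 0.47164814 -0.09768766  0.085     ]
```

>>> {"method": "jog_arm", "body": {"series": [{"dx": 2.5, "dy": -1.2, "dz": 22, "wx": 0, "wy": 0, "wz": 0, "gripper": 60}, {"dx": 0, "dy": 0, "dz": 32, "wx": 0, "wy": 0, "wz": 0, "gripper": 60}, {"dx": 0, "dy": 0, "dz": 32, "wx": 0, "wy": 0, "wz": 0, "gripper": 60}, {"dx": 0, "dy": 0, "dz": 32, "wx": 0, "wy": 0, "wz": 0, "gripper": 60}, {"dx": 0, "dy": 0, "dz": 32, "wx": 0, "wy": 0, "wz": 0, "gripper": 60}, {"dx": 0, "dy": 0, "dz": 20, "wx": 0, "wy": 0, "wz": 0, "gripper": 60}, {"dx": 0, "dy": 0, "dz": 0, "wx": 0, "wy": 0, "wz": 0, "gripper": 45}, {"dx": 0, "dy": 0, "dz": 0, "wx": 0, "wy": 0, "wz": 0, "gripper": 35}]}}

```text
clock: 18.55
tcp_pos: [0.4714, -0.0968, 0.0569]
orientation: [3.141, -0.0, -1.569]
force: [-0.6, 0.5, -0.2]
finger_gap: 0.491
grip_force: 0.0
```

>>> {"method": "jog_arm", "body": {"series": [{"dx": 0, "dy": 0, "dz": 0, "wx": 0, "wy": 0, "wz": 0, "gripper": 31}, {"dx": 0, "dy": 0, "dz": 0, "wx": 0, "wy": 0, "wz": 0, "gripper": 28}, {"dx": 0, "dy": 0, "dz": 0, "wx": 0, "wy": 0, "wz": 0, "gripper": 25}, {"dx": 0, "dy": 0, "dz": 0, "wx": 0, "wy": 0, "wz": 0, "gripper": 22}, {"dx": 0, "dy": 0, "dz": 0, "wx": 0, "wy": 0, "wz": 0, "gripper": 19}, {"dx": 0, "dy": 0, "dz": 0, "wx": 0, "wy": 0, "wz": 0, "gripper": 10}, {"dx": 0, "dy": 0, "dz": 0, "wx": 0, "wy": 0, "wz": 0, "gripper": 0}, {"dx": 0, "dy": 0, "dz": 0, "wx": 0, "wy": 0, "wz": 0, "gripper": 0}, {"dx": 0, "dy": 0, "dz": 0, "wx": 0, "wy": 0, "wz": 0, "gripper": 0}], "grip_force": 20}}

```text
clock: 19.45
tcp_pos: [0.4707, -0.097, 0.0575]
orientation: [-3.141, -0.0, -1.569]
force: [-0.9, 1.5, 5.2]
finger_gap: 0.223
grip_force: 20.0
```

>>> {"method": "jog_arm", "body": {"series": [{"dx": 0, "dy": 0, "dz": -10, "wx": 0, "wy": 0, "wz": 0, "gripper": 0}, {"dx": 0, "dy": 0, "dz": -30, "wx": 0, "wy": 0, "wz": 0, "gripper": 0}, {"dx": 0, "dy": 0, "dz": -30, "wx": 0, "wy": 0, "wz": 0, "gripper": 0}, {"dx": 0, "dy": 0, "dz": -35, "wx": 0, "wy": 0, "wz": 0, "gripper": 0}, {"dx": 0, "dy": 0, "dz": -35, "wx": 0, "wy": 0, "wz": 0, "gripper": 0}, {"dx": -16.5, "dy": -20, "dz": -20, "wx": 0, "wy": 0, "wz": 0, "gripper": 0}, {"dx": -20, "dy": -28, "dz": 0, "wx": 0, "wy": 0, "wz": 0, "gripper": 0}, {"dx": -25, "dy": -35, "dz": 0, "wx": 0, "wy": 0, "wz": 0, "gripper": 0}, {"dx": -25, "dy": -35, "dz": 0, "wx": 0, "wy": 0, "wz": 0, "gripper": 0}, {"dx": -20, "dy": -30, "dz": 0, "wx": 0, "wy": 0, "wz": 0, "gripper": 0}, {"dx": 0, "dy": 0, "dz": 0, "wx": 0, "wy": 0, "wz": 0, "gripper": 0}, {"dx": 0, "dy": 0, "dz": 0, "wx": 0, "wy": 0, "wz": 0, "gripper": 0}]}}

```text
clock: 20.65
tcp_pos: [0.6174, 0.0101, 0.2155]
orientation: [3.138, -0.0, -1.569]
force: [0.2, -0.5, -2.8]
finger_gap: 0.225
grip_force: 20.0
```

>>> {"method": "jog_arm", "body": {"series": [{"dx": 0, "dy": 0, "dz": 15, "wx": 0, "wy": 0, "wz": 0, "gripper": 0}, {"dx": 0, "dy": 0, "dz": 25, "wx": 0, "wy": 0, "wz": 0, "gripper": 0}, {"dx": 0, "dy": 0, "dz": 30, "wx": 0, "wy": 0, "wz": 0, "gripper": 0}, {"dx": 0, "dy": 0, "dz": 25, "wx": 0, "wy": 0, "wz": 0, "gripper": 0}, {"dx": 0, "dy": 0, "dz": 10, "wx": 0, "wy": 0, "wz": 0, "gripper": 0}, {"dx": 0, "dy": 0, "dz": 0, "wx": 0, "wy": 0, "wz": 0, "gripper": 0}, {"dx": 0, "dy": 0, "dz": 0, "wx": 0, "wy": 0, "wz": 0, "gripper": 0}]}}

```text
clock: 21.35
tcp_pos: [0.6186, 0.0094, 0.1134]
orientation: [-3.14, -0.0, -1.569]
force: [-1.0, 0.6, -1.8]
finger_gap: 0.224
grip_force: 20.0
```

```bash
python3 -c "
from h import *
import cv2
snap('scene','s7');snap('side','d7')
a=cv2.imread('pics/s7.png')[150:290,230:430];b=cv2.imread('pics/d7.png')[100:240,230:370]
r=lambda i,f:cv2.resize(i,None,fx=f,fy=f,interpolation=2)
cv2.imwrite('pics/m7.png',np.hstack([r(a,2.3),r(b,2.3)]))"
```

```text
21.4 [0.619  0.0096 0.1138] [-3.1386e+00  3.0000e-04 -1.5693e+00] gap 0.22192740915473932 cam [ 1.039 -0.369  0.582]
21.45 [0.619  0.0098 0.1139] [-3.1383e+00  5.0000e-04 -1.5693e+00] gap 0.2295673346781594 cam [0.449 0.943 0.617]
```

View pics/m7.png

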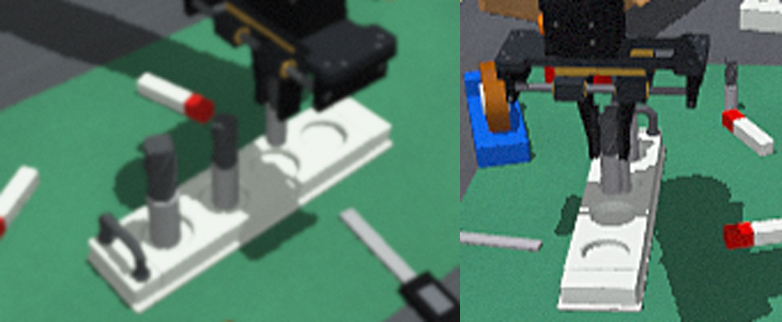

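Two mills are standing, and mill_85 hangs centred over the third well, at (275,140) in the left crop. I'll lower it 38 mm to contact.

>>> {"method": "jog_arm", "body": {"series": [{"dx": 0, "dy": 0, "dz": 12, "wx": 0, "wy": 0, "wz": 0, "gripper": 0}, {"dx": 0, "dy": 0, "dz": 12, "wx": 0, "wy": 0, "wz": 0, "gripper": 0}, {"dx": 0, "dy": 0, "dz": 8, "wx": 0, "wy": 0, "wz": 0, "gripper": 0}, {"dx": 0, "dy": 0, "dz": 3, "wx": 0, "wy": 0, "wz": 0, "gripper": 0}, {"dx": 0, "dy": 0, "dz": 1, "wx": 0, "wy": 0, "wz": 0, "gripper": 0}, {"dx": 0, "dy": 0, "dz": 0, "wx": 0, "wy": 0, "wz": 0, "gripper": 0}, {"dx": 0, "dy": 0, "dz": 0, "wx": 0, "wy": 0, "wz": 0, "gripper": 0}]}}

```text
clock: 22.15
tcp_pos: [0.6185, 0.0098, 0.076]
orientation: [-3.141, 0.0, -1.569]
force: [0.3, -0.8, -1.4]
finger_gap: 0.221
grip_force: 20.0
```

>>> {"method": "jog_arm", "body": {"series": [{"dx": 0, "dy": 0, "dz": 0.7, "wx": 0, "wy": 0, "wz": 0, "gripper": 0}, {"dx": 0, "dy": 0, "dz": 0.5, "wx": 0, "wy": 0, "wz": 0, "gripper": 0}, {"dx": 0, "dy": 0, "dz": 0, "wx": 0, "wy": 0, "wz": 0, "gripper": 0}]}}

```text
clock: 22.45
tcp_pos: [0.6186, 0.0098, 0.0756]
orientation: [-3.14, 0.0, -1.569]
force: [-1.5, 0.4, 3.5]
finger_gap: 0.226
grip_force: 20.0
```

>>> {"method": "jog_arm", "body": {"series": [{"dx": 0, "dy": 0, "dz": 0, "wx": 0, "wy": 0, "wz": 0, "gripper": 25}, {"dx": 0, "dy": 0, "dz": 0, "wx": 0, "wy": 0, "wz": 0, "gripper": 29}, {"dx": 0, "dy": 0, "dz": 0, "wx": 0, "wy": 0, "wz": 0, "gripper": 36}, {"dx": 0, "dy": 0, "dz": 0, "wx": 0, "wy": 0, "wz": 0, "gripper": 46}, {"dx": 0, "dy": 0, "dz": 0, "wx": 0, "wy": 0, "wz": 0, "gripper": 60}, {"dx": 0, "dy": 0, "dz": -10, "wx": 0, "wy": 0, "wz": 0, "gripper": 60}, {"dx": 0, "dy": 0, "dz": -25, "wx": 0, "wy": 0, "wz": 0, "gripper": 60}, {"dx": 0, "dy": 0, "dz": -40, "wx": 0, "wy": 0, "wz": 0, "gripper": 60}, {"dx": 0, "dy": 0, "dz": -40, "wx": 0, "wy": 0, "wz": 0, "gripper": 60}, {"dx": 0, "dy": 0, "dz": -35, "wx": 0, "wy": 0, "wz": 0, "gripper": 60}, {"dx": 0, "dy": 20, "dz": 0, "wx": 0, "wy": 0, "wz": 0, "gripper": 60}, {"dx": 0, "dy": 30, "dz": 0, "wx": 0, "wy": 0, "wz": 0, "gripper": 60}]}}

```text
clock: 23.65
tcp_pos: [0.569, 0.0099, 0.2267]
orientation: [-3.137, 0.001, -1.57]
force: [-0.2, -0.2, -1.1]
finger_gap: 0.598
grip_force: 0.0
```

>>> {"method": "jog_arm", "body": {"series": [{"dx": 20, "dy": 22, "dz": 0, "wx": 0, "wy": 0, "wz": 0, "gripper": 60}, {"dx": 35, "dy": 20, "dz": 0, "wx": 0, "wy": 0, "wz": 0, "gripper": 60}, {"dx": 40, "dy": 10, "dz": 0, "wx": 0, "wy": 0, "wz": 0, "gripper": 60}, {"dx": 40, "dy": 0, "dz": 0, "wx": 0, "wy": 0, "wz": 0, "gripper": 60}, {"dx": 40, "dy": 0, "dz": 0, "wx": 0, "wy": 0, "wz": 0, "gripper": 60}, {"dx": 40, "dy": 0, "dz": 0, "wx": 0, "wy": 0, "wz": 0, "gripper": 60}, {"dx": 40, "dy": 0, "dz": 0, "wx": 0, "wy": 0, "wz": 0, "gripper": 60}, {"dx": 38, "dy": 0, "dz": 0, "wx": 0, "wy": 0, "wz": 0, "gripper": 60}, {"dx": 0, "dy": 0, "dz": 0, "wx": 0, "wy": 0, "wz": 0, "gripper": 60}, {"dx": 0, "dy": 0, "dz": 0, "wx": 0, "wy": 0, "wz": 0, "gripper": 60}]}}

```text
clock: 24.65
tcp_pos: [0.5162, -0.284, 0.225]
orientation: [-3.141, 0.0, -1.571]
force: [0.2, -0.1, -0.6]
finger_gap: 0.599
grip_force: 0.0
```

```bash
python3 -c "
from h import *
c=snap('wrist','w8')"
```

```text
24.7 [ 0.5163 -0.2832  0.2251] [-3.1413e+00  2.0000e-04 -1.5698e+00] gap 0.5989497411094376 cam [ 0.516 -0.349  0.369]
```

View pics/w8.png

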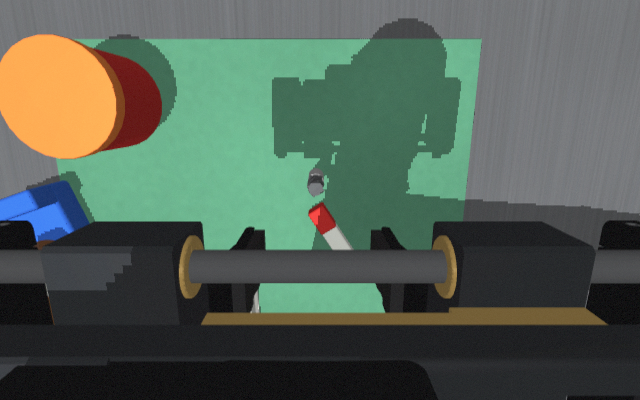

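mill_70's top is at (316,185). The marker's red cap beside it is at (321,217) and lies flat.

```bash
python3 -c "
from h import *
c=load('w8')
print(plane(c,316,185,.07),plane(c,321,217,.008))"
```

```text
[ 0.51795118 -0.28728936  0.07      ] [ 0.51294626 -0.23909704  0.008     ]
```

>>> {"method": "jog_arm", "body": {"series": [{"dx": 3, "dy": -1.3, "dz": 22, "wx": 0, "wy": 0, "wz": 0, "gripper": 60}, {"dx": 0, "dy": 0, "dz": 34, "wx": 0, "wy": 0, "wz": 0, "gripper": 60}, {"dx": 0, "dy": 0, "dz": 34, "wx": 0, "wy": 0, "wz": 0, "gripper": 60}, {"dx": 0, "dy": 0, "dz": 34, "wx": 0, "wy": 0, "wz": 0, "gripper": 60}, {"dx": 0, "dy": 0, "dz": 33, "wx": 0, "wy": 0, "wz": 0, "gripper": 60}, {"dx": 0, "dy": 0, "dz": 20, "wx": 0, "wy": 0, "wz": 0, "gripper": 60}, {"dx": 0, "dy": 0, "dz": 0, "wx": 0, "wy": 0, "wz": 0, "gripper": 45}, {"dx": 0, "dy": 0, "dz": 0, "wx": 0, "wy": 0, "wz": 0, "gripper": 35}, {"dx": 0, "dy": 0, "dz": 0, "wx": 0, "wy": 0, "wz": 0, "gripper": 30}]}}

```text
clock: 25.6
tcp_pos: [0.5192, -0.2862, 0.0497]
orientation: [-3.138, -0.001, -1.568]
force: [-0.2, -0.3, 0.0]
finger_gap: 0.41
grip_force: 0.0
```

>>> {"method": "jog_arm", "body": {"series": [{"dx": 0, "dy": 0, "dz": 0, "wx": 0, "wy": 0, "wz": 0, "gripper": 27}, {"dx": 0, "dy": 0, "dz": 0, "wx": 0, "wy": 0, "wz": 0, "gripper": 24}, {"dx": 0, "dy": 0, "dz": 0, "wx": 0, "wy": 0, "wz": 0, "gripper": 22}, {"dx": 0, "dy": 0, "dz": 0, "wx": 0, "wy": 0, "wz": 0, "gripper": 20}, {"dx": 0, "dy": 0, "dz": 0, "wx": 0, "wy": 0, "wz": 0, "gripper": 18}, {"dx": 0, "dy": 0, "dz": 0, "wx": 0, "wy": 0, "wz": 0, "gripper": 16}, {"dx": 0, "dy": 0, "dz": 0, "wx": 0, "wy": 0, "wz": 0, "gripper": 8}, {"dx": 0, "dy": 0, "dz": 0, "wx": 0, "wy": 0, "wz": 0, "gripper": 0}, {"dx": 0, "dy": 0, "dz": 0, "wx": 0, "wy": 0, "wz": 0, "gripper": 0}, {"dx": 0, "dy": 0, "dz": 0, "wx": 0, "wy": 0, "wz": 0, "gripper": 0}], "grip_force": 15}}

```text
clock: 26.6
tcp_pos: [0.5179, -0.2864, 0.0478]
orientation: [-3.141, -0.0, -1.569]
force: [-0.2, 0.1, 1.0]
finger_gap: 0.18
grip_force: 15.0
```

Grip width 15.7 mm ✓. I'll lift and carry it to the far well at (0.617,0.072).

>>> {"method": "jog_arm", "body": {"series": [{"dx": 0, "dy": 0, "dz": -10, "wx": 0, "wy": 0, "wz": 0, "gripper": 0}, {"dx": 0, "dy": 0, "dz": -30, "wx": 0, "wy": 0, "wz": 0, "gripper": 0}, {"dx": 0, "dy": 0, "dz": -35, "wx": 0, "wy": 0, "wz": 0, "gripper": 0}, {"dx": 0, "dy": 0, "dz": -35, "wx": 0, "wy": 0, "wz": 0, "gripper": 0}, {"dx": 0, "dy": 0, "dz": -35, "wx": 0, "wy": 0, "wz": 0, "gripper": 0}, {"dx": 0, "dy": 0, "dz": -30, "wx": 0, "wy": 0, "wz": 0, "gripper": 0}, {"dx": -20, "dy": 0, "dz": 0, "wx": 0, "wy": 0, "wz": 0, "gripper": 0}, {"dx": -35, "dy": 0, "dz": 0, "wx": 0, "wy": 0, "wz": 0, "gripper": 0}, {"dx": -40, "dy": 0, "dz": 0, "wx": 0, "wy": 0, "wz": 0, "gripper": 0}, {"dx": -40, "dy": 0, "dz": 0, "wx": 0, "wy": 0, "wz": 0, "gripper": 0}, {"dx": -40, "dy": 0, "dz": 0, "wx": 0, "wy": 0, "wz": 0, "gripper": 0}, {"dx": -40, "dy": 0, "dz": 0, "wx": 0, "wy": 0, "wz": 0, "gripper": 0}]}}

```text
clock: 27.8
tcp_pos: [0.5168, -0.0699, 0.2232]
orientation: [-3.142, 0.0, -1.57]
force: [1.0, 0.2, -0.5]
finger_gap: 0.178
grip_force: 15.0
```

>>> {"method": "jog_arm", "body": {"series": [{"dx": -35, "dy": -15, "dz": 0, "wx": 0, "wy": 0, "wz": 0, "gripper": 0}, {"dx": -35, "dy": -20, "dz": 0, "wx": 0, "wy": 0, "wz": 0, "gripper": 0}, {"dx": -35, "dy": -25, "dz": 0, "wx": 0, "wy": 0, "wz": 0, "gripper": 0}, {"dx": -25, "dy": -25, "dz": 0, "wx": 0, "wy": 0, "wz": 0, "gripper": 0}, {"dx": -13, "dy": -14, "dz": 0, "wx": 0, "wy": 0, "wz": 0, "gripper": 0}, {"dx": 0, "dy": 0, "dz": 0, "wx": 0, "wy": 0, "wz": 0, "gripper": 0}, {"dx": 0, "dy": 0, "dz": 0, "wx": 0, "wy": 0, "wz": 0, "gripper": 0}]}}

```text
clock: 28.5
tcp_pos: [0.6156, 0.0717, 0.2224]
orientation: [3.14, -0.0, -1.569]
force: [0.5, 0.6, -1.4]
finger_gap: 0.178
grip_force: 15.0
```

>>> {"method": "jog_arm", "body": {"series": [{"dx": 0, "dy": -1, "dz": 15, "wx": 0, "wy": 0, "wz": 0, "gripper": 0}, {"dx": 0, "dy": 0, "dz": 30, "wx": 0, "wy": 0, "wz": 0, "gripper": 0}, {"dx": 0, "dy": 0, "dz": 30, "wx": 0, "wy": 0, "wz": 0, "gripper": 0}, {"dx": 0, "dy": 0, "dz": 30, "wx": 0, "wy": 0, "wz": 0, "gripper": 0}, {"dx": 0, "dy": 0, "dz": 20, "wx": 0, "wy": 0, "wz": 0, "gripper": 0}, {"dx": 0, "dy": 0, "dz": 10, "wx": 0, "wy": 0, "wz": 0, "gripper": 0}, {"dx": 0, "dy": 0, "dz": 8, "wx": 0, "wy": 0, "wz": 0, "gripper": 0}, {"dx": 0, "dy": 0, "dz": 5, "wx": 0, "wy": 0, "wz": 0, "gripper": 0}, {"dx": 0, "dy": 0, "dz": 3, "wx": 0, "wy": 0, "wz": 0, "gripper": 0}, {"dx": 0, "dy": 0, "dz": 0, "wx": 0, "wy": 0, "wz": 0, "gripper": 0}, {"dx": 0, "dy": 0, "dz": 0, "wx": 0, "wy": 0, "wz": 0, "gripper": 0}, {"dx": 0, "dy": 0, "dz": 0, "wx": 0, "wy": 0, "wz": 0, "gripper": 0}]}}

```text
clock: 29.7
tcp_pos: [0.6177, 0.0719, 0.0724]
orientation: [-3.14, 0.0, -1.569]
force: [-0.5, 0.8, -1.0]
finger_gap: 0.176
grip_force: 15.0
```

>>> {"method": "jog_arm", "body": {"series": [{"dx": 0, "dy": 0, "dz": 2, "wx": 0, "wy": 0, "wz": 0, "gripper": 0}, {"dx": 0, "dy": 0, "dz": 2, "wx": 0, "wy": 0, "wz": 0, "gripper": 0}, {"dx": 0, "dy": 0, "dz": 1, "wx": 0, "wy": 0, "wz": 0, "gripper": 0}, {"dx": 0, "dy": 0, "dz": 0.7, "wx": 0, "wy": 0, "wz": 0, "gripper": 0}, {"dx": 0, "dy": 0, "dz": 0.3, "wx": 0, "wy": 0, "wz": 0, "gripper": 0}, {"dx": 0, "dy": 0, "dz": 0, "wx": 0, "wy": 0, "wz": 0, "gripper": 0}, {"dx": 0, "dy": 0, "dz": 0, "wx": 0, "wy": 0, "wz": 0, "gripper": 0}]}}

```text
clock: 30.4
tcp_pos: [0.6173, 0.0717, 0.0658]
orientation: [3.142, -0.0, -1.569]
force: [-0.3, -1.0, -1.2]
finger_gap: 0.177
grip_force: 15.0
```

>>> {"method": "jog_arm", "body": {"series": [{"dx": 0, "dy": 0, "dz": 0.5, "wx": 0, "wy": 0, "wz": 0, "gripper": 0}, {"dx": 0, "dy": 0, "dz": 0, "wx": 0, "wy": 0, "wz": 0, "gripper": 0}]}}

```text
clock: 30.6
tcp_pos: [0.6173, 0.0717, 0.0658]
orientation: [-3.141, -0.0, -1.569]
force: [-1.9, -0.1, 2.2]
finger_gap: 0.179
grip_force: 15.0
```

Contact. Releasing, lifting and moving clear.

>>> {"method": "jog_arm", "body": {"series": [{"dx": 0, "dy": 0, "dz": 0, "wx": 0, "wy": 0, "wz": 0, "gripper": 20}, {"dx": 0, "dy": 0, "dz": 0, "wx": 0, "wy": 0, "wz": 0, "gripper": 24}, {"dx": 0, "dy": 0, "dz": 0, "wx": 0, "wy": 0, "wz": 0, "gripper": 32}, {"dx": 0, "dy": 0, "dz": 0, "wx": 0, "wy": 0, "wz": 0, "gripper": 45}, {"dx": 0, "dy": 0, "dz": 0, "wx": 0, "wy": 0, "wz": 0, "gripper": 60}, {"dx": 0, "dy": 0, "dz": -10, "wx": 0, "wy": 0, "wz": 0, "gripper": 60}, {"dx": 0, "dy": 0, "dz": -25, "wx": 0, "wy": 0, "wz": 0, "gripper": 60}, {"dx": 0, "dy": 0, "dz": -40, "wx": 0, "wy": 0, "wz": 0, "gripper": 60}, {"dx": 0, "dy": 0, "dz": -40, "wx": 0, "wy": 0, "wz": 0, "gripper": 60}, {"dx": 0, "dy": 0, "dz": -40, "wx": 0, "wy": 0, "wz": 0, "gripper": 60}, {"dx": 0, "dy": 0, "dz": 0, "wx": 0, "wy": 0, "wz": 0, "gripper": 60}]}}

```text
clock: 31.7
tcp_pos: [0.6208, 0.0723, 0.2286]
orientation: [-3.127, 0.003, -1.568]
force: [-0.6, -0.5, -0.0]
finger_gap: 0.598
grip_force: 0.0
```

>>> {"method": "jog_arm", "body": {"series": [{"dx": -15, "dy": 25, "dz": 0, "wx": 0, "wy": 0, "wz": 0, "gripper": 60}, {"dx": -20, "dy": 35, "dz": 0, "wx": 0, "wy": 0, "wz": 0, "gripper": 60}, {"dx": -20, "dy": 35, "dz": 0, "wx": 0, "wy": 0, "wz": 0, "gripper": 60}, {"dx": -20, "dy": 35, "dz": 0, "wx": 0, "wy": 0, "wz": 0, "gripper": 60}, {"dx": 0, "dy": 0, "dz": 0, "wx": 0, "wy": 0, "wz": 0, "gripper": 60}, {"dx": 0, "dy": 0, "dz": 0, "wx": 0, "wy": 0, "wz": 0, "gripper": 60}, {"dx": 0, "dy": 0, "dz": 0, "wx": 0, "wy": 0, "wz": 0, "gripper": 60}]}}

```text
clock: 32.4
tcp_pos: [0.4879, 0.1465, 0.2206]
orientation: [-3.141, 0.0, -1.57]
force: [0.2, 0.2, 0.7]
finger_gap: 0.6
grip_force: 0.0
```

```bash
python3 -c "
from h import *
import cv2
snap('scene','s9');snap('side','d9')
a=cv2.imread('pics/s9.png')[120:290,230:430];b=cv2.imread('pics/d9.png')[90:260,230:370]
r=lambda i,f:cv2.resize(i,None,fx=f,fy=f,interpolation=2)
cv2.imwrite('pics/m9.png',np.hstack([r(a,2.3),r(b,2.3)]))"
```

```text
32.45 [0.488  0.1463 0.2204] [-3.1411e+00  1.0000e-04 -1.5704e+00] gap 0.6012168678123304 cam [ 1.039 -0.369  0.582]
32.5 [0.488  0.1462 0.2202] [-3.1415e+00 -1.0000e-04 -1.5707e+00] gap 0.6009235422164872 cam [0.449 0.943 0.617]
```

View pics/m9.png

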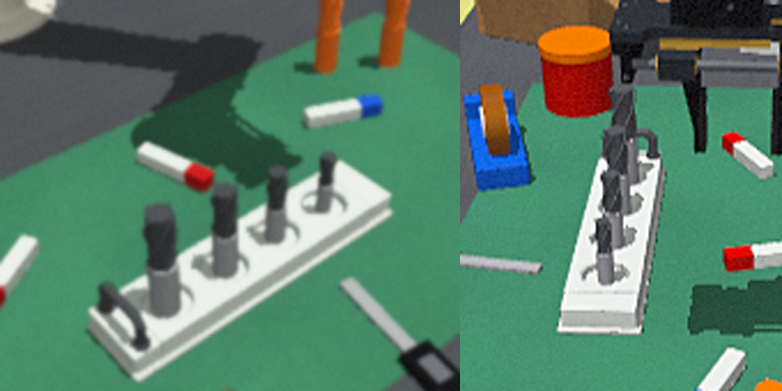

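All four mills stand upright in their wells. In the left crop they run from (163,300) by the handle down to (325,200) at the far end, in falling height. The orange look-alikes have not been touched.

```bash
python3 -c "
from rig import robot
print(robot.finish_job())"
```

```text
the job is handed in; nothing more can be done
None
```

The job is handed in: all four end mills stand upright in the rack, tallest next to the handle down to shortest at the far end, with the robot clear of them and about 32 s used.

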